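Load the vial photometer and hold its sprung draw rod at the mark

ROBOT

A 6-joint arm with a two-finger parallel gripper is mounted at the origin on a cart in front of the work surface, level with it; the furniture and walls round the work are solid. World frame = base frame: x ahead of the robot, y to its left, z up, the work surface at z = 0. Lengths are in mm, angles in rad, forces in N, time in s.
With the tool pointing down it reaches from about 350 to 975 mm from the base axis. Payload 7.1 kg.
Tool frame: the origin (TCP) lies at the very end of the fingers, on their centre line; the grasp point (between the pads) lies 19 mm behind it; y points along the fingers, x is the direction in which the jaws open and shut, and the axes are right-handed (so a half turn about y gives the same grasp; the last joint's range is limited). The gripper opens to 88 mm and grips with 3 to 60 N. Pads are 20 mm wide; open, the fingers measure 115 mm over their backs; the gripper's body (75 mm by 178 mm) begins 61 mm behind the grasp point.
Start: joints at [1.198, 0.423, 1.63, -0, 1.089, -0.019], TCP at [216.508, 586.284, 222.675] pointing down, gripper open.
Joint ranges: [-3, 3], [-0.9, 2.11], [0.09, 2.58], [-1.31, 4.45], [0.11, 2.69], [-2.54, 2.54]. Speed limits (rad/s): [2.39, 2.39, 3.01, 3.14, 3.14, 3.14].

INTERFACE

Orientations are given as a rotation vector (axis times angle).
In Python, from workcell import ctrl gives the robot as it stands. The module is installed in compiled form; this text tells all that it offers.
- The arm moves only by the tool jog_arm, never from a script. Its argument "steps" is a list of rows, each an object with "turn": the turn, a rotation vector about the world's x, y, z scaled (see below), a list of three; "dp": the shift along the world's x, y, z scaled (see below), a list of three; "claw": the opening, from 0 (shut) to 1 (fully open). In form: [{"turn": [wx, wy, wz], "dp": [x, y, z], "claw": claw}, ...]. A call has 1 to 12 rows; each row is the pose to reach, as a shift and turn from the pose measured when the call began, turning the shorter way round; what a row does not reach only later rows make up. The controller multiplies each number of a shift by 80 mm and each number of a turn by pi rad. A row lasts 1/12 s, in which the tool goes at most 41.7 mm and 7.16 degrees, less where a joint would pass 70% of its speed; a pose out of reach is approached as far as the arm can. A call with a number of a shift or a turn outside -1 to 1 is refused whole. A call with a gripper value outside its range is refused whole. The fingers move at their own pace and stop on an object; the grip force is fixed at half the most. Time passes only in rows, so rows that repeat a pose let the fingers close. It gives the time, the measured TCP pose, the force and the opening at its end, in the units of the state.
- ctrl.get_obs(): the state, without advancing time (a new reading comes with each control period).
- ctrl.get_image(name): name is "scene" or "top"; returns a dict with "img" (384x512x3 uint8, red, green, blue), "range_z" (384x512 float32, mm along the optical axis (not along the pixel's ray), 0 where there is no reading), "fovy" (degrees; the focal length in pixels is half the picture's height over the tangent of half this angle, whatever the lens; pixels are square), "cx", "cy" (the principal point, pixels), "dist_coeffs" ([k1, k2, p1, p2, k3] as OpenCV has them; the pictures are not rectified), "camera_from_world" (4x4, takes a point from world to camera coordinates). Camera axes: x right, y down, z forward; pixel columns grow to the right and rows downward; lengths in mm; the calibration is good to about 2 mm. A picture is of the moment at which its call begins.
- ctrl.close_job(): hands the job in, once; it reports no verdict.
The state is a dict: "t": time; "qpos": joint angles; "qvel": joint speeds; "joint_torque": joint torques, N m; "ee_pos": TCP position; "orientation": TCP orientation; "ft_force": force on the tool from outside, world axes, zero at the start; "moment": the same for the moment, N m; "width": finger opening in mm.
Only numpy, scipy, OpenCV 4.12 (cv2) and the standard library are available. Lean on these libraries where they do the work, as an engineer would, in place of code of your own. Each camera call takes 0.05 s, during which the arm holds its last target.

TASK

Take the one tall tube out of the row of short vials in the rack and stand it fully home in the well of the vial reader. Then pull the reader's spring-loaded draw rod straight out of its sleeve until the dark ring on the rod has just come fully out of the sleeve's mouth, and finish while holding it still there, for the spring draws it back if let go. Do not draw the rod before the tube is in, and leave the short vials where they are.

Things in the scene. Friction and masses are not known exactly. Their poses are not given: they have to be found in the camera images.
- tall_tube: the sample tube to load: round, 12 mm diameter all the way up, 70 mm tall (amber glass body, the top 16 mm is its cap), about 20 g; origin at the centre of its underside, z along it. It starts upright in one of the four rack holes, its foot 12 mm above the bench and 52 mm of it clear of the rack's top; short vials stand in the other three
- vial_rack: fixed grey rack block, 44 (x) x 150 (y) x 30 mm high; four round holes 13.5 mm wide, 18 mm deep in a row along its y axis at y = -54, -18, 18, 54 mm; origin under its centre, on the bench. Fingers closing along its x clear the other vials. Tall equipment (0.4 m) stands behind: world x over 0.62 m at y = 0 to 0.2 m, x over 0.57 m at y over 0.27 m; pass in front of it
- vial_2: short 12 mm x 33 mm sample vial standing in one of the other holes of the rack (a bystander); origin at the centre of its underside, z up along it
- vial_5: short 12 mm x 33 mm sample vial standing in one of the other holes of the rack (a bystander); origin at the centre of its underside, z up along it
- vial_3: short 12 mm x 33 mm sample vial standing in one of the other holes of the rack (a bystander); origin at the centre of its underside, z up along it
- reader: fixed vial reader: base plate 112 x 92 x 6 mm, on it a grey block 90 (x, from -30 to +60 mm) x 70 (y) mm, its top 56 mm above the bench; origin on the bench under it. One round well opens in the block's top; a 20 mm thick sleeve sticks out of its front (-x) face and the draw rod comes out of it along the reader's -x axis, 40 mm above the bench
- well_floor (a point): centre of the floor of the reader's well, at (35, 0, 30) mm of the reader; the well is 14.5 mm wide, 26 mm deep, with a 2 mm chamfer at its mouth straight above in the block's top; the seated tube stands out 44 mm. Axes as the reader's
- sleeve_mouth (a point): centre of the mouth of the sleeve, where the rod comes out, at (-75, 0, 40) mm of the reader; a 25 mm wide collar surrounds it; the rod comes out along this point's -x
- rod_grip (a point): centre of the flat-sided grey grip on the draw rod's outer end: 30 mm long along the rod (x), 16 mm wide (y), 26 mm high (z, centre 40 mm above the bench); beyond it, 15 to 20 mm out (-x), an end flange 24 mm wide, 32 mm high. With the rod in, this point is 20 mm in front of the sleeve mouth; nothing lies beneath or beside the grip. Axes as the reader's; moves with the rod
- draw_rod (a joint): how far the 10 mm rod is drawn out, m: 0 = in (sprung home), 0.09 = end stop. The pull is 3 N at 0 and grows by 1.2 N per 10 mm (10.5 N at the mark). The length mark is a 6 mm wide dark ring on the rod: its front edge shows at 0.056, it is just fully out of the sleeve mouth at 0.062; 0.059 to 0.071 counts as at the mark

How it is judged (in metres and radians):
On the way, in this order (a step that is already met when the one before it is completed fails the run):
1. the tall tube stands fully home in the reader's well, let go (horizontal distance between tall_tube and well_floor below 0.004 m and z of tall_tube in the frame of well_floor between -0.004 and 0.004 m and angle between tall_tube's own z axis and vertical below 0.15 rad and contact force between the fingers and tall_tube below 0.1 N), for 0.3 s.
2. the draw rod is held at its mark by the fingers (value of joint draw_rod between 0.059 and 0.071 m and velocity of joint draw_rod between -0.01 and 0.01 m/s and contact force between the fingers and draw_rod above 2 N), for 0.5 s.
At the end, for the whole second after the job is handed in: The tall tube stands in the well on its floor (within 4 mm in height and sideways, upright within 0.15 rad), not touched by the fingers; the fingers hold the draw rod still (under 10 mm/s, more than 2 N between fingers and rod) at its mark, 59 to 71 mm out, through the last second (all of step 1 and all of step 2); the arm keeps its last pose, push and grip.
It fails at once if the draw rod is drawn out (over 20 mm) while the tall tube is not in the well (value of joint draw_rod above 0.02 m and distance between tall_tube and well_floor above 0.02 m).
It fails at once if a short vial is taken or knocked out of its place (moved over 20 mm) (distance of any of vial_2, vial_5, vial_3 from where it was at the start of the episode above 0.02 m).
It also fails if it takes over 64 s, if anything falls off the work surface, if the arm or the gripper's body presses on something with over 40 N, if the wrist force passes 120 N, or if a joint passes its speed limit or range.

## Working session

There is one attempt and no reset: what is moved stays moved. The work goes in short steps, Python scripts to look and compute and a tool call to move; the robot and the scene stay as the last step left them, time stands still between calls to the robot, and variables do not carry over. Pictures are saved under pics/ and viewed, and the job is handed in when it is done.

Besides the shell and the picture viewer there is one more tool, called by a JSON object that holds its "fn" and its "kwargs", one argument or row to a line. jog_arm: Moves the arm, as the interface text tells. Its arguments: {"type":"object","properties":{"steps":{"type":"array","items":{"type":"object","properties":{"turn":{"type":"array","items":{"type":"number"}},"dp":{"type":"array","items":{"type":"number"}},"claw":{"type":"number"}}}}},"required":["steps"]}

```bash
mkdir -p pics; cat > h.py <<'E'
import numpy as np, cv2, pickle
from workcell import ctrl
def cam(name):
    d=ctrl.get_image(name); h=d['img'].shape[0]
    f=h/2/np.tan(np.radians(d['fovy'])/2)
    d['K']=np.array([[f,0,d['cx']],[0,f,d['cy']],[0,0,1.]])
    pickle.dump(d,open(f'{name}.pkl','wb'))
    return d
def save(d,fn,s=1.5):
    cv2.imwrite('pics/'+fn,cv2.resize(d['img'][...,::-1],None,fx=s,fy=s,interpolation=cv2.INTER_CUBIC))
def ray(d,uv):
    uv=np.array(uv,float).reshape(-1,1,2)
    n=cv2.undistortPoints(uv,d['K'],np.array(d['dist_coeffs'],float)).reshape(-1,2)
    T=np.linalg.inv(d['camera_from_world'])
    return T[:3,3], (T[:3,:3]@np.c_[n,np.ones(len(n))].T).T
def onz(d,uv,z):
    o,r=ray(d,uv); return o+r*((z-o[2])/r[:,2])[:,None]
def byrange(d,uv):
    o,r=ray(d,uv); uv=np.array(uv).reshape(-1,2).astype(int)
    return o+r*d['range_z'][uv[:,1],uv[:,0]][:,None]
def proj(d,P):
    T=d['camera_from_world']; rv=cv2.Rodrigues(T[:3,:3])[0]
    return cv2.projectPoints(np.array(P,float).reshape(-1,1,3),rv,T[:3,3],d['K'],np.array(d['dist_coeffs'],float))[0].reshape(-1,2)
E
python3 - <<'E'
from h import *
for n in('scene','top'):
    d=cam(n); save(d,n+'0.png'); print(n,d['fovy'],d['cx'],d['cy'],d['dist_coeffs']); print(np.linalg.inv(d['camera_from_world']).round(3))
print(ctrl.get_obs())
E
```

```text
scene 48.741288305245305 245.73188658463104 190.80787506072772 [-0.02665004  0.          0.          0.          0.        ]
[[-8.44000e-01 -4.34000e-01  3.15000e-01  2.60446e+02]
 [-5.36000e-01  6.79000e-01 -5.02000e-01  4.46040e+02]
 [ 4.00000e-03 -5.93000e-01 -8.05000e-01  7.79307e+02]
 [ 0.00000e+00  0.00000e+00  0.00000e+00  1.00000e+00]]
top 46.9515051955763 253.4656322266391 192.11077184728066 [0.02327709 0.         0.         0.         0.        ]
[[-1.300000e-02 -9.970000e-01  7.600000e-02  4.416710e+02]
 [-1.000000e+00  1.200000e-02 -2.600000e-02 -3.994000e+00]
 [ 2.500000e-02 -7.600000e-02 -9.970000e-01  1.154854e+03]
 [ 0.000000e+00  0.000000e+00  0.000000e+00  1.000000e+00]]
{'t': 0.1, 'qpos': array([ 1.19800422e+00,  4.23759080e-01,  1.63061382e+00,  3.92356924e-07,
        1.08858405e+00, -1.89759424e-02]), 'qvel': array([ 0.00173173, -0.0001435 ,  0.00017672, -0.00114292,  0.00156938,
       -0.00259935]), 'joint_torque': array([ 3.67100265e-04, -5.45612741e+01, -2.74325359e+01,  6.46287203e-02,
        1.87982584e-02, -2.52894137e-05]), 'ee_pos': array([216.32912281, 585.83304947, 221.98266586]), 'orientation': array([-1.35684201, -0.94390211,  0.94577683]), 'ft_force': array([-0.36118629, -0.39282027, -0.14590233]), 'moment': array([-0.00665594,  0.01080371,  0.02828955]), 'width': 87.94479773847752}
```

View pics/scene0.png

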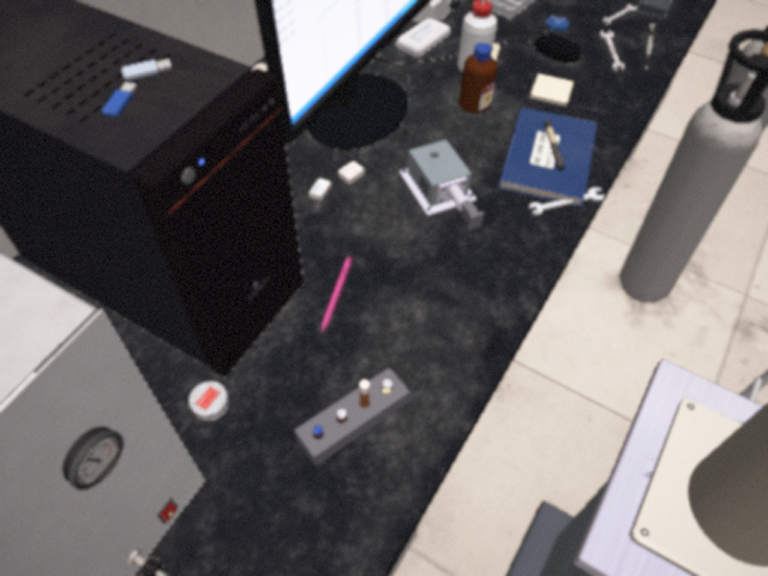

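View pics/top0.png

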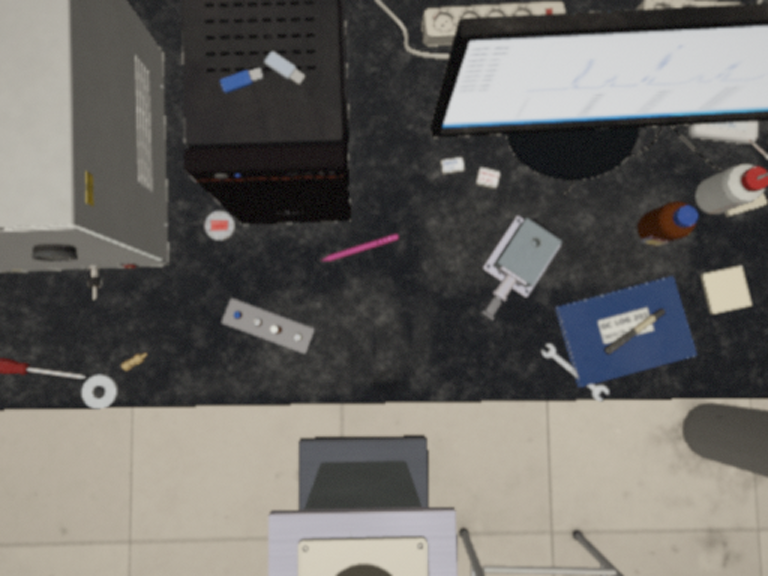

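```bash
python3 - <<'E'
from h import *
import pickle
for n,bs in(('top',[(140,190,90,60),(310,130,80,90)]),('scene',[(190,235,100,80),(260,85,80,80)])):
    d=pickle.load(open(n+'.pkl','rb'))
    for i,(x,y,w,h) in enumerate(bs):
        c=d['img'][y:y+h,x:x+w,::-1]; s=min(800/w,600/h)
        cv2.imwrite(f'pics/{n}c{i}.png',cv2.resize(c,None,fx=s,fy=s,interpolation=cv2.INTER_NEAREST)); print(n,i,s)
    print(byrange(d,[[260,260],[250,350]]) )
E
```

```text
top 0 8.88888888888889
top 1 6.666666666666667
[[353.39057238 -48.74099623   3.41404696]
 [127.55547559 -20.05578502   1.83123881]]
scene 0 7.5
scene 1 7.5
[[440.00968896 106.31271903  29.85477996]
 [369.26476666 255.33481735  -1.49627446]]
```

View pics/topc0.png

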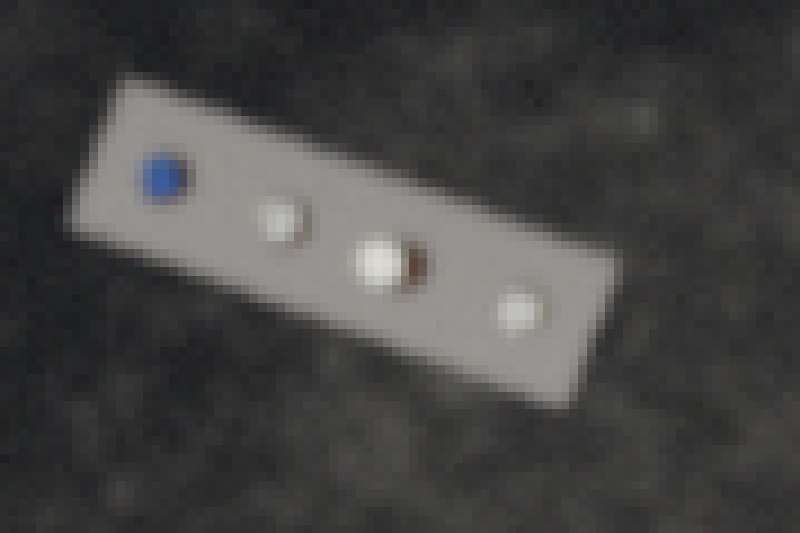

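View pics/topc1.png

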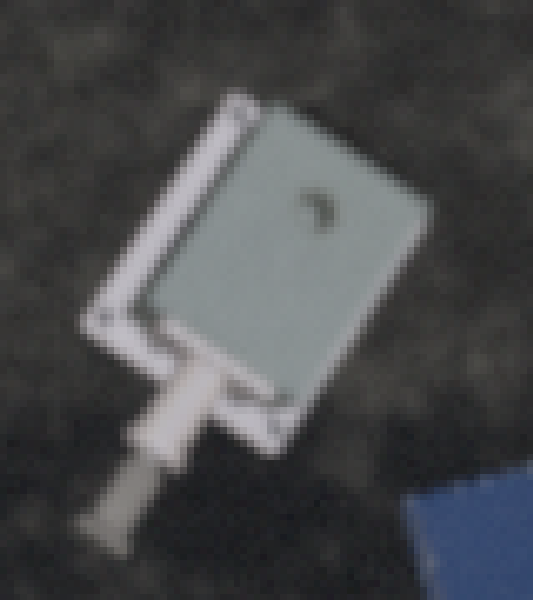

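View pics/scenec0.png

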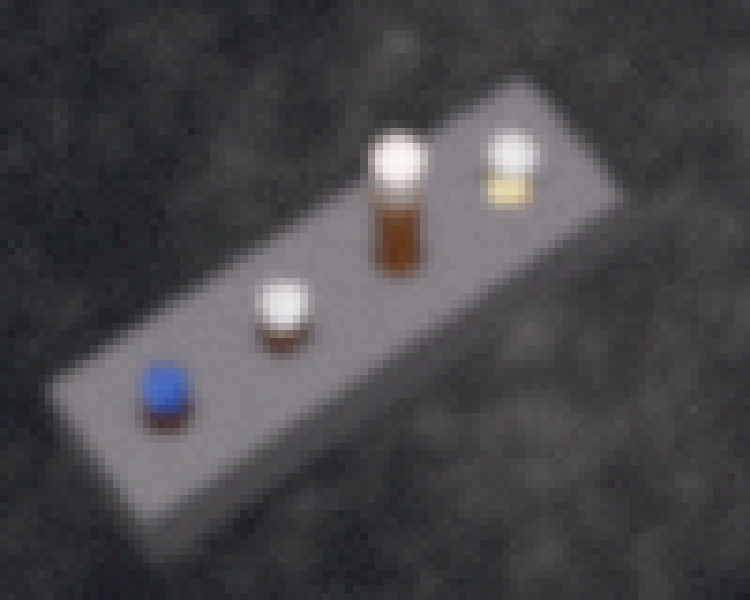

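View pics/scenec1.png

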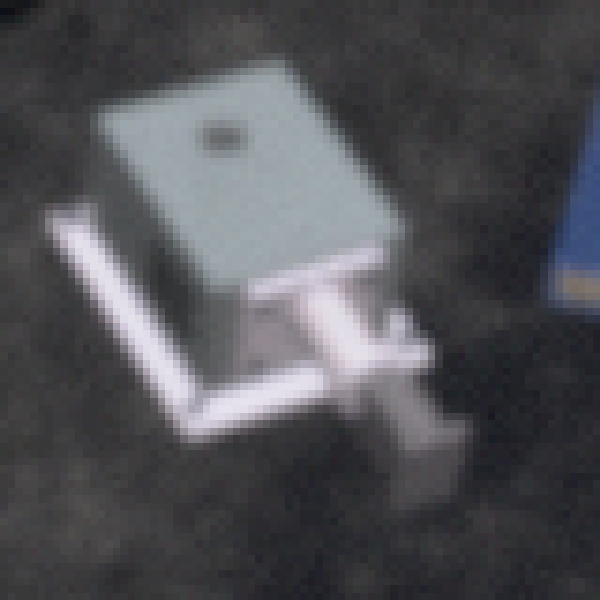

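```bash
python3 - <<'E'
from h import *
D={n:pickle.load(open(n+'.pkl','rb')) for n in('top','scene')}
box={'top':[(140,190,90,60),(310,130,80,90)],'scene':[(190,235,100,80),(260,85,80,80)]}
for n,d in D.items():
    img=d['img'].astype(int); 
    for k,z in((0,30),(1,56)):
        x,y,w,h=box[n][k]; c=img[y:y+h,x:x+w]; R,G,B=c[...,0],c[...,1],c[...,2]
        if k==0: m=(c.min(2)>(110 if n=='top' else 95))
        else: m=(G>110)&(G>R+6)
        m=m.astype(np.uint8)
        m=cv2.morphologyEx(m,cv2.MORPH_CLOSE,np.ones((5,5))); m=cv2.morphologyEx(m,cv2.MORPH_OPEN,np.ones((3,3)))
        cs=cv2.findContours(m,cv2.RETR_EXTERNAL,cv2.CHAIN_APPROX_NONE)[0]; ct=max(cs,key=cv2.contourArea).reshape(-1,2)
        P=onz(d,ct+[x,y],z)[:,:2].astype(np.float32)
        (cc,sz,a)=cv2.minAreaRect(P); print(n,k,np.round(cc,1),np.round(sz,1),round(a,2),np.round(cv2.boxPoints((cc,sz,a)),1).tolist())
        if k==1:
            # well dark spot inside
            inner=cv2.erode(cv2.drawContours(np.zeros_like(m),[ct.reshape(-1,1,2)],-1,1,-1),np.ones((9,9)))
            g=c.sum(2); med=np.median(g[inner>0]); wgt=np.clip(med-25-g,0,None)*inner
            ys,xs=np.nonzero(wgt); ww=wgt[ys,xs]; u=[(xs*ww).sum()/ww.sum()+x,(ys*ww).sum()/ww.sum()+y]
            print('  well',np.round(u,2),onz(d,u,56).round(1), len(ww))
        else:
            # white/blue caps
            for name,mm in(('white',(c.min(2)>165)),('blue',(B>R+50)),('brown',(R>B+25))):
                nn,l,st,ce=cv2.connectedComponentsWithStats(mm.astype(np.uint8))
                for i in range(1,nn):
                    if st[i,4]>4:
                        u=ce[i]+[x,y]; print('  ',name,st[i,4],u.round(1),'z82',onz(d,u,82).round(1)[0,:2],'z45',onz(d,u,45).round(1)[0,:2])
E
```

```text
top 0 [466.8 157.4] [149.5  44.1] 68.71 [[419.1000061035156, 95.80000305175781], [460.20001220703125, 79.80000305175781], [514.5, 219.0], [473.3999938964844, 235.10000610351562]]
   white 10 [171.  214.5] z82 [471.5 167.5] z45 [472.6 173.4]
   white 21 [182. 219.] z82 [460.4 141.1] z45 [461.  146.1]
   white 13 [197.6 224.6] z82 [446.3 103.6] z45 [446.5 107.4]
   blue 12 [157.5 209.5] z82 [484.  199.9] z45 [485.5 206.9]
top 1 [ 585.7 -282.7] [67.3 87.1] 55.18 [[530.7999877929688, -285.5], [602.2999877929688, -335.20001220703125], [640.7000122070312, -279.8999938964844], [569.2000122070312, -230.1999969482422]]
  well [357.68 160.79] [[ 601.5 -296.5   56. ]] 33
scene 0 [469.1 155. ] [151.2  53.1] 69.02 [[417.29998779296875, 94.0], [466.8999938964844, 74.9000015258789], [521.0, 216.10000610351562], [471.3999938964844, 235.10000610351562]]
   white 42 [257.7 256. ] z82 [435.4 125.3] z45 [444.6 108.3]
   white 40 [242.8 256.1] z82 [458.3 140.1] z45 [468.8 123.9]
   white 34 [227.3 274.9] z82 [461.3 186.6] z45 [471.9 172.8]
   blue 32 [211.5 286.5] z82 [472.4 219.8] z45 [483.6 207.8]
   brown 22 [257.3 260. ] z82 [431.6 132.6] z45 [440.7 115.9]
   brown 55 [242.5 266.1] z82 [447.8 157.4] z45 [457.7 142.1]
scene 1 [ 583.4 -284.2] [70.8 89.8] 53.94 [[526.2999877929688, -286.3999938964844], [598.9000244140625, -339.20001220703125], [640.5, -282.0], [568.0, -229.1999969482422]]
  well [289.23 102.99] [[ 598.4 -293.8   56. ]] 33
```

```bash
python3 - <<'E'
from h import *
from scipy.spatial.transform import Rotation as R
o=ctrl.get_obs(); M=R.from_rotvec(o['orientation']).as_matrix(); print(M.round(3)); print('jaw yaw',np.degrees(np.arctan2(M[1,0],M[0,0])))
d=pickle.load(open('top.pkl','rb'))
# heights map around
for uv in [[300,85],[360,85],[420,85],[380,100],[420,125],[460,140],[328,205],[322,203]]:
    print(uv,byrange(d,uv).round(0))
z=d['range_z']; v,u=np.mgrid[0:384:3,0:512:3]; P=byrange(d,np.c_[u.ravel(),v.ravel()])
s=(P[:,2]>100)&(P[:,0]>150)
for y0 in range(-600,700,50):
    q=P[s&(P[:,1]>y0)&(P[:,1]<y0+50)]
    if len(q): i=q[:,0].argmin(); print(y0,q[i].round(0))
E
```

```text
[[ 0.346 -0.    -0.938]
 [ 0.938 -0.001  0.346]
 [-0.001 -1.     0.   ]]
jaw yaw 69.72781777088025
[300, 85] [[ 766. -142.  153.]]
[360, 85] [[ 764. -281.  156.]]
[420, 85] [[ 809. -481.   10.]]
[380, 100] [[ 768. -371.   17.]]
[420, 125] [[ 704. -480.    1.]]
[460, 140] [[ 639. -523.  125.]]
[328, 205] [[ 491. -219.   53.]]
[322, 203] [[ 499. -214.    0.]]
-600 [ 669. -600.  101.]
-550 [ 611. -531.  101.]
-500 [ 626. -494.  103.]
-450 [ 767. -416.  149.]
-400 [ 766. -372.  154.]
-350 [ 763. -305.  143.]
-300 [ 762. -262.  146.]
-250 [ 760. -204.  155.]
-200 [ 758. -171.  141.]
-150 [ 756. -114.  148.]
-50 [ 442.   -4. 1155.]
0 [643.  49. 120.]
50 [641. 100. 284.]
100 [641. 146. 133.]
150 [639. 198. 213.]
200 [642. 200. 230.]
300 [571. 347. 145.]
350 [554. 380. 283.]
400 [553. 418. 249.]
450 [566. 477. 137.]
500 [564. 548. 103.]
```

{"fn": "jog_arm", "kwargs": {
  "steps": [
    {"dp": [0.5,-0.92,-0.19],"turn": [0,0,-0.084],"claw": 1},
    {"dp": [0.5,-0.92,-0.19],"turn": [0,0,-0.084],"claw": 1},
    {"dp": [0.5,-0.92,-0.19],"turn": [0,0,-0.084],"claw": 1},
    {"dp": [0.5,-0.92,-0.19],"turn": [0,0,-0.084],"claw": 1}
  ]
}}

```text
t: 0.43
ee_pos: [256.8, 510.1, 206.0]
orientation: [-1.443, -0.739, 0.744]
ft_force: [-0.3, 0.1, -0.2]
width: 87.9
```

{"fn": "jog_arm", "kwargs": {
  "steps": [
    {"dp": [0.5,-0.92,-0.19],"turn": [0,0,-0.084],"claw": 1},
    {"dp": [0.5,-0.92,-0.19],"turn": [0,0,-0.084],"claw": 1},
    {"dp": [0.5,-0.92,-0.19],"turn": [0,0,-0.084],"claw": 1},
    {"dp": [0.5,-0.92,-0.19],"turn": [0,0,-0.084],"claw": 1}
  ]
}}

```text
t: 0.77
ee_pos: [297.3, 435.8, 190.7]
orientation: [-1.505, -0.533, 0.539]
ft_force: [-0.7, -0.3, 0.8]
width: 87.9
```

{"fn": "jog_arm", "kwargs": {
  "steps": [
    {"dp": [0.5,-0.92,-0.19],"turn": [0,0,-0.084],"claw": 1},
    {"dp": [0.5,-0.92,-0.19],"turn": [0,0,-0.084],"claw": 1},
    {"dp": [0.5,-0.92,-0.19],"turn": [0,0,-0.084],"claw": 1},
    {"dp": [0.5,-0.92,-0.19],"turn": [0,0,-0.084],"claw": 1}
  ]
}}

```text
t: 1.1
ee_pos: [338.0, 362.5, 175.7]
orientation: [-1.546, -0.328, 0.333]
ft_force: [-0.4, 0.1, -0.8]
width: 87.8
```

{"fn": "jog_arm", "kwargs": {
  "steps": [
    {"dp": [0.5,-0.92,-0.19],"turn": [0,0,-0.084],"claw": 1},
    {"dp": [0.5,-0.92,-0.19],"turn": [0,0,-0.084],"claw": 1},
    {"dp": [0.5,-0.92,-0.19],"turn": [0,0,-0.084],"claw": 1},
    {"dp": [0.5,-0.92,-0.19],"turn": [0,0,-0.084],"claw": 1}
  ]
}}

```text
t: 1.43
ee_pos: [378.9, 289.8, 160.7]
orientation: [-1.566, -0.122, 0.127]
ft_force: [0.3, 0.1, 0.4]
width: 87.8
```

{"fn": "jog_arm", "kwargs": {
  "steps": [
    {"dp": [0.51,-0.93,-0.15],"turn": [0,0,-0.085],"claw": 1},
    {"dp": [0.51,-0.93,-0.15],"turn": [0,0,-0.085],"claw": 1},
    {"dp": [0.51,-0.93,-0.15],"turn": [0,0,-0.085],"claw": 1},
    {"dp": [0.51,-0.93,-0.15],"turn": [0,0,-0.085],"claw": 1}
  ]
}}

```text
t: 1.77
ee_pos: [420.7, 216.4, 149.1]
orientation: [-1.567, 0.086, -0.083]
ft_force: [-0.5, -0.2, 1.0]
width: 87.9
```

{"fn": "jog_arm", "kwargs": {
  "steps": [
    {"dp": [0.51,-0.93,-0.15],"turn": [0,0,-0.085],"claw": 1},
    {"dp": [0.51,-0.93,-0.15],"turn": [0,0,-0.085],"claw": 1},
    {"dp": [0.51,-0.93,-0.15],"turn": [0,0,-0.085],"claw": 1},
    {"dp": [0.51,-0.93,-0.15],"turn": [0,0,-0.085],"claw": 1},
    {"dp": [0.51,-0.93,-0.15],"turn": [0,0,-0.085],"claw": 1}
  ]
}}

```text
t: 2.18
ee_pos: [461.4, 143.9, 137.4]
orientation: [-1.548, 0.292, -0.289]
ft_force: [-1.2, 0.0, -0.4]
width: 87.8
```

```bash
python3 - <<'E'
from h import *
from scipy.spatial.transform import Rotation as R
d=cam('scene'); save(d,'s1.png')
o=ctrl.get_obs(); M=R.from_rotvec(o['orientation']).as_matrix(); print(o['ee_pos'],M.round(3),np.degrees(np.arctan2(M[1,0],M[0,0])),o['qpos'],o['width'])
E
```

```text
[461.16135594 144.08661352 137.38244099] [[ 0.932 -0.001  0.362]
 [-0.362  0.004  0.932]
 [-0.002 -1.     0.003]] -21.197048027291277 [0.27586987 0.34651072 2.0004739  0.00509389 0.79459313 0.64226268] 87.95286930005963
```

View pics/s1.png

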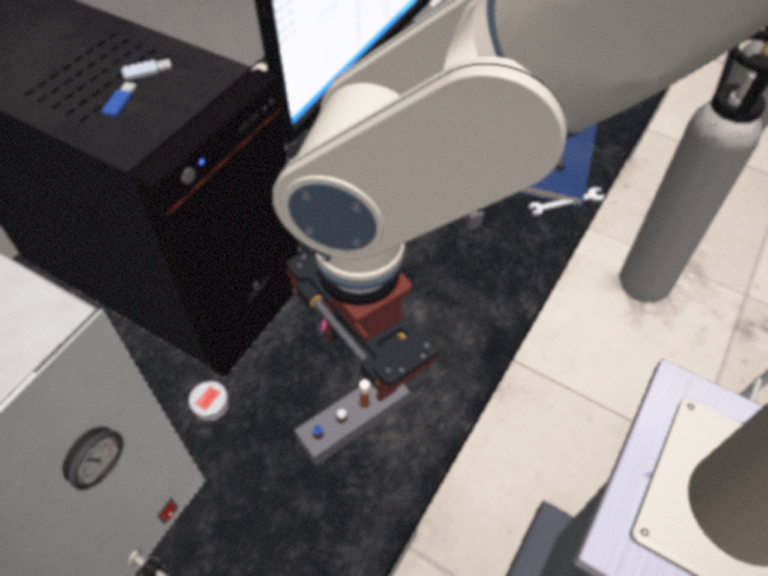

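{"fn": "jog_arm", "kwargs": {
  "steps": [
    {"dp": [-0.01,-0.043,-0.2],"turn": [0,0,0],"claw": 1},
    {"dp": [-0.01,-0.043,-0.6],"turn": [0,0,0],"claw": 1},
    {"dp": [-0.01,-0.043,-0.6],"turn": [0,0,0],"claw": 1},
    {"dp": [-0.01,-0.043,-0.6],"turn": [0,0,0],"claw": 1}
  ]
}}

```text
t: 2.57
ee_pos: [458.7, 141.8, 88.8]
orientation: [-1.55, 0.291, -0.284]
ft_force: [-0.3, 0.5, 0.5]
width: 87.9
```

{"fn": "jog_arm", "kwargs": {
  "steps": [
    {"dp": [0,0,-0.25],"turn": [0,0,0],"claw": 1},
    {"dp": [0,0,-0.51],"turn": [0,0,0],"claw": 1},
    {"dp": [0,0,-0.51],"turn": [0,0,0],"claw": 1},
    {"dp": [0,0,-0.51],"turn": [0,0,0],"claw": 1}
  ]
}}

```text
t: 2.9
ee_pos: [458.6, 142.5, 48.8]
orientation: [-1.55, 0.29, -0.282]
ft_force: [0.5, -0.1, 0.5]
width: 87.9
```

{"fn": "jog_arm", "kwargs": {
  "steps": [
    {"dp": [0.02,-0.024,-0.01],"turn": [0,0,0],"claw": 1},
    {"dp": [0.02,-0.024,-0.01],"turn": [0,0,0],"claw": 1},
    {"dp": [0.02,-0.024,-0.01],"turn": [0,0,0],"claw": 0.5},
    {"dp": [0.02,-0.024,-0.01],"turn": [0,0,0],"claw": 0.3}
  ]
}}

```text
t: 3.23
ee_pos: [460.8, 140.7, 48.9]
orientation: [-1.549, 0.289, -0.283]
ft_force: [0.5, -0.6, -0.0]
width: 77.8
```

```bash
python3 - <<'E'
from h import *
for n in('scene','top'):
    d=cam(n); c=d['img'][200:330,170:320] if n=='scene' else d['img'][170:270,120:250]
    cv2.imwrite(f'pics/{n}2.png',cv2.resize(c[...,::-1],None,fx=4,fy=4,interpolation=cv2.INTER_CUBIC))
o=ctrl.get_obs(); print(o['ee_pos'],o['width'],o['ft_force'])
E
```

```text
[460.41549191 140.61035829  48.48836013] 69.66392079081848 [ 0.60279962 -0.00841438 -0.55561827]
```

View pics/scene2.png

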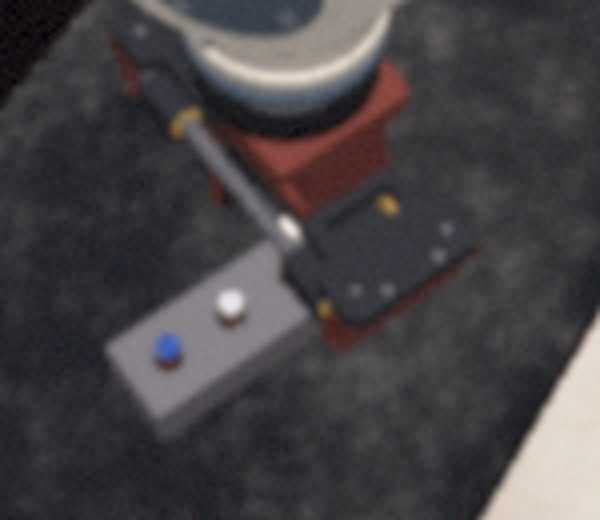

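The picture shows the gripper straddling the tall tube, with its cap at about (290,228) in the crop and the fingers on each side. I'm closing on it now.

{"fn": "jog_arm", "kwargs": {
  "steps": [
    {"dp": [0,0,0],"turn": [0,0,0],"claw": 0.25},
    {"dp": [0,0,0],"turn": [0,0,0],"claw": 0.2},
    {"dp": [0,0,0],"turn": [0,0,0],"claw": 0.2},
    {"dp": [0,0,0],"turn": [0,0,0],"claw": 0.2},
    {"dp": [0,0,0],"turn": [0,0,0],"claw": 0.1},
    {"dp": [0,0,0],"turn": [0,0,0],"claw": 0},
    {"dp": [0,0,0],"turn": [0,0,0],"claw": 0},
    {"dp": [0,0,0],"turn": [0,0,0],"claw": 0},
    {"dp": [0,0,0],"turn": [0,0,0],"claw": 0}
  ]
}}

```text
t: 4.08
ee_pos: [460.4, 140.6, 48.5]
orientation: [-1.55, 0.29, -0.283]
ft_force: [-0.0, -0.7, -0.8]
width: 10.8
```

{"fn": "jog_arm", "kwargs": {
  "steps": [
    {"dp": [0,0,0],"turn": [0,0,0],"claw": 0},
    {"dp": [0,0,0],"turn": [0,0,0],"claw": 0},
    {"dp": [0,0,0.1],"turn": [0,0,0],"claw": 0},
    {"dp": [0,0,0.3],"turn": [0,0,0],"claw": 0},
    {"dp": [0,0,0.6],"turn": [0,0,0],"claw": 0},
    {"dp": [0,0,0.6],"turn": [0,0,0],"claw": 0},
    {"dp": [0,0,0.6],"turn": [0,0,0],"claw": 0}
  ]
}}

```text
t: 4.67
ee_pos: [461.4, 140.9, 97.8]
orientation: [-1.548, 0.288, -0.285]
ft_force: [0.6, 0.2, -0.6]
width: 11.2
```

```bash
python3 - <<'E'
from h import *
for n in('scene','top'):
    d=cam(n); c=d['img'][200:330,170:320] if n=='scene' else d['img'][170:270,120:250]
    cv2.imwrite(f'pics/{n}3.png',cv2.resize(c[...,::-1],None,fx=4,fy=4,interpolation=cv2.INTER_CUBIC))
o=ctrl.get_obs(); print(o['ee_pos'],o['width'],o['ft_force'])
E
```

```text
[460.11224624 140.52971487  96.27283378] 10.794808874033434 [ 0.25401621 -0.24622682 -0.45152344]
```

View pics/scene3.png

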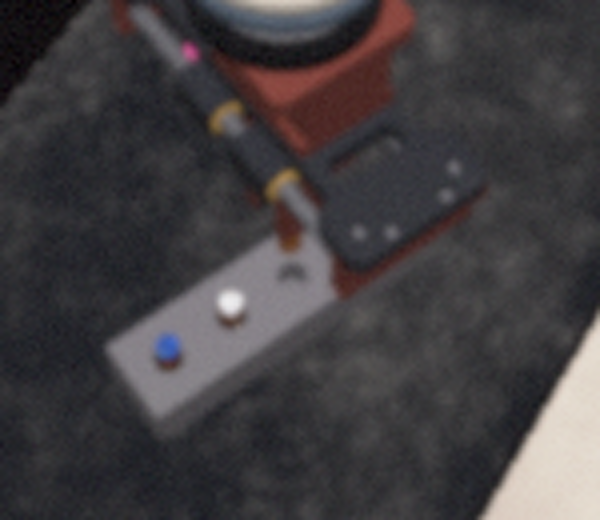

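View pics/top3.png

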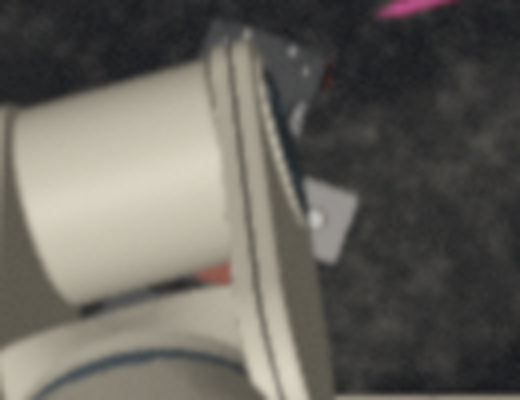

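{"fn": "jog_arm", "kwargs": {
  "steps": [
    {"dp": [0.29,-0.9,0.3],"turn": [0,0,0.07],"claw": 0},
    {"dp": [0.29,-0.9,0.3],"turn": [0,0,0.07],"claw": 0},
    {"dp": [0.29,-0.9,0.3],"turn": [0,0,0.07],"claw": 0},
    {"dp": [0.29,-0.9,0.3],"turn": [0,0,0.07],"claw": 0}
  ]
}}

```text
t: 5.1
ee_pos: [483.6, 67.1, 119.9]
orientation: [-1.566, 0.122, -0.113]
ft_force: [0.5, 0.0, 0.1]
width: 10.8
```

{"fn": "jog_arm", "kwargs": {
  "steps": [
    {"dp": [0.29,-0.9,0],"turn": [0,0,0.07],"claw": 0},
    {"dp": [0.29,-0.9,0],"turn": [0,0,0.07],"claw": 0},
    {"dp": [0.29,-0.9,0],"turn": [0,0,0.07],"claw": 0},
    {"dp": [0.29,-0.9,0],"turn": [0,0,0.07],"claw": 0}
  ]
}}

```text
t: 5.43
ee_pos: [506.2, -5.3, 118.8]
orientation: [-1.569, -0.045, 0.057]
ft_force: [-0.3, 1.2, -0.6]
width: 11.1
```

{"fn": "jog_arm", "kwargs": {
  "steps": [
    {"dp": [0.29,-0.9,0],"turn": [0,0,0.07],"claw": 0},
    {"dp": [0.29,-0.9,0],"turn": [0,0,0.07],"claw": 0},
    {"dp": [0.29,-0.9,0],"turn": [0,0,0.07],"claw": 0},
    {"dp": [0.29,-0.9,0],"turn": [0,0,0.07],"claw": 0}
  ]
}}

```text
t: 5.77
ee_pos: [528.9, -76.7, 117.9]
orientation: [-1.558, -0.213, 0.227]
ft_force: [0.7, 0.3, -0.8]
width: 11.0
```

{"fn": "jog_arm", "kwargs": {
  "steps": [
    {"dp": [0.29,-0.9,0],"turn": [0,0,0.07],"claw": 0},
    {"dp": [0.29,-0.9,0],"turn": [0,0,0.07],"claw": 0},
    {"dp": [0.29,-0.9,0],"turn": [0,0,0.07],"claw": 0},
    {"dp": [0.29,-0.9,0],"turn": [0,0,0.07],"claw": 0}
  ]
}}

```text
t: 6.1
ee_pos: [551.6, -147.5, 117.2]
orientation: [-1.534, -0.381, 0.397]
ft_force: [0.6, -0.2, 0.2]
width: 11.3
```

{"fn": "jog_arm", "kwargs": {
  "steps": [
    {"dp": [0.29,-0.9,0],"turn": [0,0,0.07],"claw": 0},
    {"dp": [0.29,-0.9,0],"turn": [0,0,0.07],"claw": 0},
    {"dp": [0.29,-0.9,0],"turn": [0,0,0.07],"claw": 0},
    {"dp": [0.29,-0.9,0],"turn": [0,0,0.07],"claw": 0}
  ]
}}

```text
t: 6.43
ee_pos: [574.3, -217.9, 116.6]
orientation: [-1.496, -0.548, 0.566]
ft_force: [-0.6, -0.2, -0.3]
width: 11.4
```

```bash
python3 - <<'E'
from h import *
from scipy.spatial.transform import Rotation as R
o=ctrl.get_obs(); M=R.from_rotvec(o['orientation']).as_matrix(); print(o['ee_pos'],M.round(3),np.degrees(np.arctan2(M[1,0],M[0,0])),o['qpos'],o['width'])
E
```

```text
[ 574.33217317 -217.87181022  116.56008733] [[ 0.757 -0.011 -0.653]
 [ 0.654 -0.002  0.757]
 [-0.01  -1.     0.006]] 40.80967564565837 [-0.37885429  0.54472022  1.71420237 -0.00789082  0.89216382 -1.08610765] 11.35523421598205
```

{"fn": "jog_arm", "kwargs": {
  "steps": [
    {"dp": [0.32,-0.96,0],"turn": [0,0,0.077],"claw": 0},
    {"dp": [0.32,-0.96,0],"turn": [0,0,0.077],"claw": 0},
    {"dp": [0.32,-0.96,0],"turn": [0,0,0.077],"claw": 0},
    {"dp": [0.32,-0.96,0],"turn": [0,0,0.077],"claw": 0},
    {"dp": [0.32,-0.96,0],"turn": [0,0,0.077],"claw": 0},
    {"dp": [0.32,-0.96,0],"turn": [0,0,0.077],"claw": 0}
  ]
}}

```text
t: 6.93
ee_pos: [599.1, -291.9, 116.1]
orientation: [-1.437, -0.733, 0.753]
ft_force: [0.6, -0.3, -0.3]
width: 11.1
```

```bash
python3 - <<'E'
from h import *
from scipy.spatial.transform import Rotation as R
for n in('scene','top'):
    d=cam(n); c=d['img'][50:180,220:370] if n=='scene' else d['img'][100:250,270:420]
    cv2.imwrite(f'pics/{n}4.png',cv2.resize(c[...,::-1],None,fx=4,fy=4,interpolation=cv2.INTER_CUBIC))
o=ctrl.get_obs(); M=R.from_rotvec(o['orientation']).as_matrix(); print(o['ee_pos'],M.round(3),np.degrees(np.arctan2(M[1,0],M[0,0])),o['ft_force'],o['width'])
E
```

```text
[ 599.51978299 -292.65519273  116.48664359] [[ 0.578 -0.011 -0.816]
 [ 0.816 -0.004  0.578]
 [-0.01  -1.     0.007]] 54.685659372237374 [-0.23707274  0.06840833 -0.04529398] 10.943984285031728
```

View pics/scene4.png

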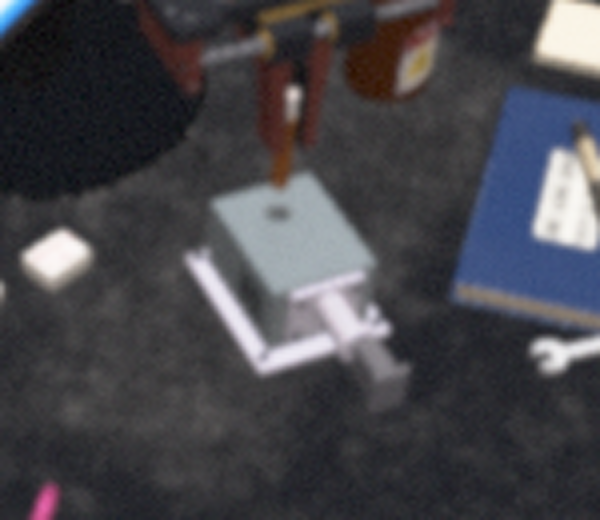

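View pics/top4.png

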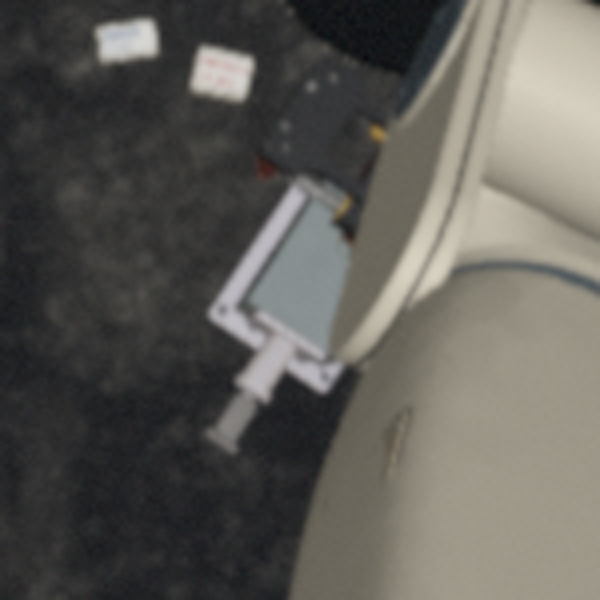

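```bash
python3 - <<'E'
from h import *
d=pickle.load(open('scene.pkl','rb'))
print(proj(d,[[599.5,-292.7,z] for z in(80,115,134,150)]).round(1))
x,y,w,h=284,68,18,32
c=d['img'][y:y+h,x:x+w]
cv2.imwrite('pics/t5.png',cv2.resize(c[...,::-1],None,fx=18,fy=18,interpolation=cv2.INTER_NEAREST))
c=c.astype(int)
for r in range(h):
    row=c[r]; print(y+r,[ '%d/%d/%d'%tuple(p) for p in row[3:14]])
E
```

```text
[[289.4  95.7]
 [290.7  84.4]
 [291.4  78. ]
 [292.   72.5]]
68 ['65/36/34', '75/39/35', '79/43/36', '79/45/40', '74/42/39', '65/37/37', '39/28/26', '25/25/24', '18/18/19', '37/31/31', '55/32/33']
69 ['65/34/30', '74/39/36', '79/39/36', '80/42/39', '69/35/31', '61/39/37', '40/29/29', '28/23/27', '23/17/24', '35/27/29', '51/31/28']
70 ['63/33/32', '75/42/39', '76/40/37', '78/40/38', '73/42/41', '70/51/49', '52/44/44', '43/39/42', '23/25/26', '35/25/29', '56/35/33']
71 ['66/36/31', '75/42/35', '78/42/40', '82/47/44', '93/68/66', '108/94/91', '109/100/99', '86/79/78', '53/51/51', '43/34/32', '59/37/38']
72 ['67/39/35', '73/40/32', '82/43/39', '86/54/52', '116/95/92', '160/145/140', '173/162/158', '140/132/129', '82/77/77', '47/39/37', '60/35/33']
73 ['61/25/28', '77/40/39', '77/41/32', '92/61/59', '135/115/111', '188/172/170', '208/196/191', '167/156/154', '99/92/92', '57/45/44', '68/39/39']
74 ['65/38/32', '74/41/37', '77/40/37', '90/60/56', '128/109/106', '184/169/165', '196/183/181', '155/147/146', '92/87/85', '58/45/44', '66/39/35']
75 ['63/32/28', '75/36/33', '78/43/36', '85/52/49'
[... 2878 characters left out ...]
159/169/174', '157/164/170']
96 ['124/119/119', '121/107/100', '117/96/83', '121/97/86', '133/123/117', '145/146/147', '158/165/169', '160/170/174', '161/172/177', '161/171/176', '158/169/173']
97 ['148/152/154', '143/141/141', '140/133/129', '137/132/128', '146/146/146', '156/161/165', '161/170/175', '166/174/179', '165/173/179', '161/171/177', '163/173/178']
98 ['161/169/174', '156/163/167', '153/156/159', '151/154/157', '158/164/168', '161/169/174', '158/170/174', '164/174/179', '160/170/176', '163/171/177', '163/174/179']
99 ['161/171/177', '160/168/172', '158/168/173', '161/169/173', '162/171/175', '162/170/176', '160/170/175', '165/174/180', '163/173/180', '163/173/179', '164/174/180']
```

View pics/t5.png

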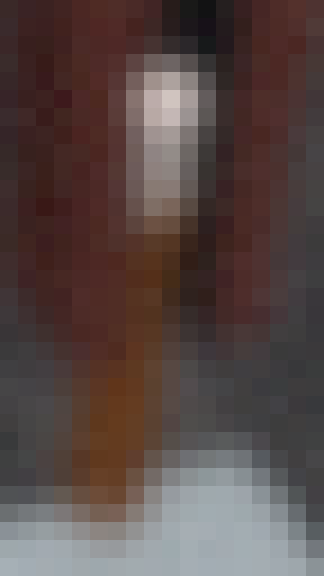

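{"fn": "jog_arm", "kwargs": {
  "steps": [
    {"dp": [0.01,-0.029,-0.1],"turn": [0.0013,-0.0035,0],"claw": 0},
    {"dp": [0.01,-0.029,-0.22],"turn": [0.0013,-0.0035,0],"claw": 0},
    {"dp": [0.01,-0.029,-0.22],"turn": [0.0013,-0.0035,0],"claw": 0},
    {"dp": [0.01,-0.029,-0.22],"turn": [0.0013,-0.0035,0],"claw": 0},
    {"dp": [0.01,-0.029,-0.22],"turn": [0.0013,-0.0035,0],"claw": 0},
    {"dp": [0.01,-0.029,-0.22],"turn": [0.0013,-0.0035,0],"claw": 0}
  ]
}}

```text
t: 7.53
ee_pos: [600.4, -295.1, 98.9]
orientation: [-1.44, -0.744, 0.744]
ft_force: [-0.3, -0.5, -1.1]
width: 11.2
```

```bash
python3 - <<'E'
from h import *
from scipy.spatial.transform import Rotation as R
for n in('scene',):
    d=cam(n); c=d['img'][60:130,260:330]
    cv2.imwrite(f'pics/{n}6.png',cv2.resize(c[...,::-1],None,fx=8,fy=8,interpolation=cv2.INTER_CUBIC))
o=ctrl.get_obs(); M=R.from_rotvec(o['orientation']).as_matrix(); print(o['ee_pos'],M.round(3),np.degrees(np.arctan2(M[1,0],M[0,0])),o['ft_force'],o['width'])
E
```

```text
[ 600.47360873 -295.14541473   99.04880564] [[ 0.578  0.    -0.816]
 [ 0.816 -0.     0.578]
 [-0.    -1.    -0.   ]] 54.6692290001949 [ 0.07014572  0.37125604 -0.0833803 ] 11.212135745754006
```

View pics/scene6.png

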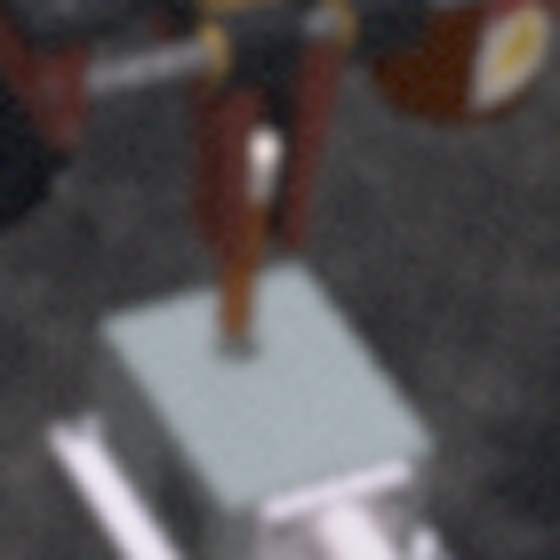

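{"fn": "jog_arm", "kwargs": {
  "steps": [
    {"dp": [0,0,-0.05],"turn": [0,0,0],"claw": 0},
    {"dp": [0,0,-0.07],"turn": [0,0,0],"claw": 0},
    {"dp": [0,0,-0.09],"turn": [0,0,0],"claw": 0},
    {"dp": [0,0,-0.11],"turn": [0,0,0],"claw": 0},
    {"dp": [0,0,-0.11],"turn": [0,0,0],"claw": 0}
  ]
}}

```text
t: 8.0
ee_pos: [600.3, -295.0, 89.8]
orientation: [-1.439, -0.744, 0.744]
ft_force: [-1.0, -0.5, -1.2]
width: 10.8
```

{"fn": "jog_arm", "kwargs": {
  "steps": [
    {"dp": [0,0,-0.02],"turn": [0,0,0],"claw": 0},
    {"dp": [0,0,-0.04],"turn": [0,0,0],"claw": 0},
    {"dp": [0,0,-0.04],"turn": [0,0,0],"claw": 0}
  ]
}}

```text
t: 8.25
ee_pos: [600.1, -294.9, 86.2]
orientation: [-1.439, -0.744, 0.745]
ft_force: [-0.1, -0.4, -1.2]
width: 11.2
```

{"fn": "jog_arm", "kwargs": {
  "steps": [
    {"dp": [0,0,-0.03],"turn": [0,0,0],"claw": 0},
    {"dp": [0,0,-0.06],"turn": [0,0,0],"claw": 0},
    {"dp": [0,0,-0.09],"turn": [0,0,0],"claw": 0},
    {"dp": [0,0,-0.12],"turn": [0,0,0],"claw": 0},
    {"dp": [0,0,-0.12],"turn": [0,0,0],"claw": 0}
  ]
}}

```text
t: 8.67
ee_pos: [599.7, -294.7, 75.9]
orientation: [-1.438, -0.743, 0.745]
ft_force: [-0.5, 0.9, -1.8]
width: 10.9
```

{"fn": "jog_arm", "kwargs": {
  "steps": [
    {"dp": [0,0,-0.02],"turn": [0,0,0],"claw": 0},
    {"dp": [0,0,-0.04],"turn": [0,0,0],"claw": 0},
    {"dp": [0,0,-0.06],"turn": [0,0,0],"claw": 0},
    {"dp": [0,0,-0.06],"turn": [0,0,0],"claw": 0}
  ]
}}

```text
t: 9.0
ee_pos: [599.5, -294.6, 70.7]
orientation: [-1.438, -0.743, 0.745]
ft_force: [-0.3, 0.5, -1.1]
width: 11.0
```

{"fn": "jog_arm", "kwargs": {
  "steps": [
    {"dp": [0.01,-0.005,-0.015],"turn": [0,0,0],"claw": 0},
    {"dp": [0.01,-0.005,-0.03],"turn": [0,0,0],"claw": 0},
    {"dp": [0.01,-0.005,-0.035],"turn": [0,0,0],"claw": 0},
    {"dp": [0.01,-0.005,-0.035],"turn": [0,0,0],"claw": 0}
  ]
}}

```text
t: 9.33
ee_pos: [600.2, -295.0, 67.8]
orientation: [-1.437, -0.743, 0.745]
ft_force: [-0.2, -0.5, 0.3]
width: 11.3
```

{"fn": "jog_arm", "kwargs": {
  "steps": [
    {"dp": [0,0,-0.012],"turn": [0,0,0],"claw": 0},
    {"dp": [0,0,-0.024],"turn": [0,0,0],"claw": 0},
    {"dp": [0,0,-0.024],"turn": [0,0,0],"claw": 0}
  ]
}}

```text
t: 9.58
ee_pos: [600.6, -295.2, 66.5]
orientation: [-1.438, -0.743, 0.745]
ft_force: [-0.7, -0.0, 4.3]
width: 11.1
```

{"fn": "jog_arm", "kwargs": {
  "steps": [
    {"dp": [0,0,0],"turn": [0,0,0],"claw": 0.2},
    {"dp": [0,0,0],"turn": [0,0,0],"claw": 0.3},
    {"dp": [0,0,0],"turn": [0,0,0],"claw": 0.5},
    {"dp": [0,0,0],"turn": [0,0,0],"claw": 0.6},
    {"dp": [0,0,0],"turn": [0,0,0],"claw": 0.6},
    {"dp": [0,0,0],"turn": [0,0,0],"claw": 0.6},
    {"dp": [0,0,0],"turn": [0,0,0],"claw": 0.6}
  ]
}}

```text
t: 10.17
ee_pos: [600.5, -295.2, 66.4]
orientation: [-1.438, -0.743, 0.745]
ft_force: [0.3, 0.3, -0.0]
width: 51.7
```

{"fn": "jog_arm", "kwargs": {
  "steps": [
    {"dp": [0,0,0.2],"turn": [0,0,0],"claw": 0.6},
    {"dp": [0,0,0.4],"turn": [0,0,0],"claw": 0.6},
    {"dp": [0,0,0.7],"turn": [0,0,0],"claw": 0.6},
    {"dp": [0,0,0.95],"turn": [0,0,0],"claw": 0.6},
    {"dp": [0,0,0.95],"turn": [0,0,0],"claw": 0.6},
    {"dp": [0,0,0.95],"turn": [0,0,0],"claw": 0.6}
  ]
}}

```text
t: 10.67
ee_pos: [601.2, -295.5, 143.4]
orientation: [-1.44, -0.744, 0.744]
ft_force: [-0.1, -0.1, -0.6]
width: 52.9
```

```bash
python3 - <<'E'
from h import *
for n in('scene','top'):
    d=cam(n); c=d['img'][60:160,260:360] if n=='scene' else d['img'][120:220,300:400]
    cv2.imwrite(f'pics/{n}7.png',cv2.resize(c[...,::-1],None,fx=6,fy=6,interpolation=cv2.INTER_CUBIC))
    print(proj(d,[[600.3,-295,z] for z in(56,84,100)]).round(1)-([260,60] if n=='scene' else [300,120]))
o=ctrl.get_obs(); print(o['ee_pos'],o['ft_force'],o['width'])
E
```

```text
[[28.8 42.4]
 [29.8 33.8]
 [30.3 28.7]]
[[57.1 41.3]
 [60.1 39.6]
 [61.8 38.6]]
[ 599.8776077  -294.82533205  141.29250467] [-0.17787768  0.37735958 -0.75515468] 52.922010573637856
```

View pics/scene7.png

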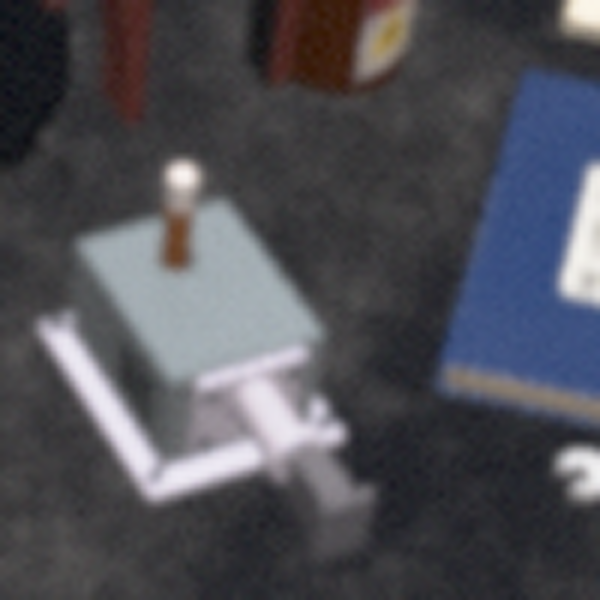

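View pics/top7.png

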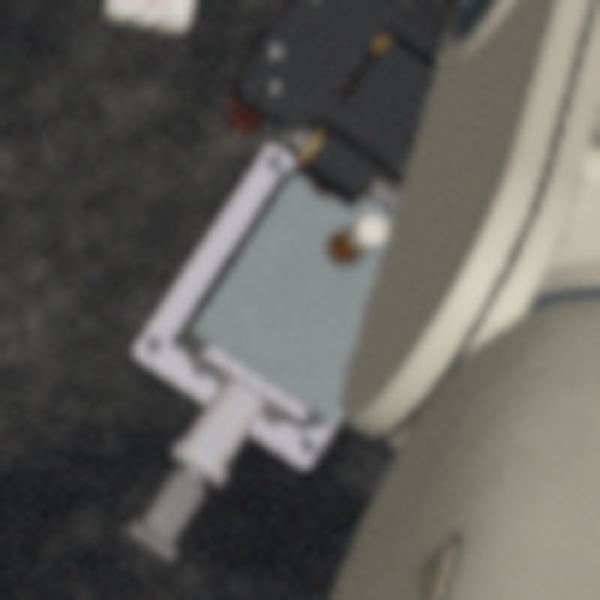

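```bash
python3 - <<'E'
from h import *
d=pickle.load(open('top.pkl','rb'))
v,u=np.mgrid[190:222,316:345]; uv=np.c_[u.ravel(),v.ravel()]; P=byrange(d,uv)
w=np.array([600.3,-295]); 
im=d['img'][v.ravel(),u.ravel()].astype(int)
m=(P[:,2]>42)&(P[:,2]<62)
for a in(-34.5,-35.4,-36.2):
    ex=np.array([np.cos(np.radians(a)),np.sin(np.radians(a))]); ey=np.array([-ex[1],ex[0]])
    q=P[m][:,:2]-w; x=q@ex+35; y=q@ey
    print(a,len(q))
    for x0 in range(-120,-40,8):
        s=(x>=x0)&(x<x0+8)
        if s.sum(): print('  ',x0,s.sum(),y[s].mean().round(2),y[s].min().round(1),y[s].max().round(1),P[m][s,2].mean().round(1))
c=d['img'][190:222,305:345]; cv2.imwrite('pics/g8.png',cv2.resize(c[...,::-1],None,fx=16,fy=16,interpolation=cv2.INTER_NEAREST))
E
```

```text
-34.5 186
   -120 20 0.73 -9.2 12.0 53.7
   -112 23 0.73 -10.4 10.7 53.9
   -104 20 1.03 -6.7 8.2 51.9
   -96 22 0.83 -7.2 8.1 53.6
   -88 17 0.97 -7.1 8.5 53.0
   -80 22 0.9 -10.3 11.3 49.2
   -72 23 0.64 -10.8 11.1 49.6
   -64 25 0.62 -9.2 9.5 48.9
   -56 13 -2.4 -8.5 5.7 48.6
   -48 1 -6.9 -6.9 -6.9 47.0
-35.4 186
   -120 20 -1.62 -11.6 9.7 53.7
   -112 23 -1.52 -12.7 8.4 53.9
   -104 20 -1.09 -8.8 6.0 51.9
   -96 22 -1.17 -9.2 6.1 53.6
   -88 17 -0.91 -9.0 6.6 53.0
   -80 22 -0.83 -12.0 9.6 49.2
   -72 23 -0.98 -12.5 9.4 49.6
   -64 25 -0.87 -10.8 8.1 48.9
   -56 13 -3.78 -9.8 4.3 48.6
   -48 1 -8.18 -8.2 -8.2 47.0
-36.2 186
   -120 19 -3.4 -13.7 7.6 53.7
   -112 23 -3.77 -14.7 6.4 53.8
   -104 21 -3.01 -10.7 4.1 52.1
   -96 22 -2.95 -11.0 4.3 53.6
   -88 17 -2.58 -10.7 4.9 53.0
   -80 22 -2.36 -13.5 8.0 49.2
   -72 23 -2.42 -14.0 7.9 49.6
   -64 25 -2.2 -12.1 6.8 48.9
   -56 13 -5.0 -11.0 3.1 48.6
   -48 1 -9.33 -9.3 -9.3 47.0
```

View pics/g8.png

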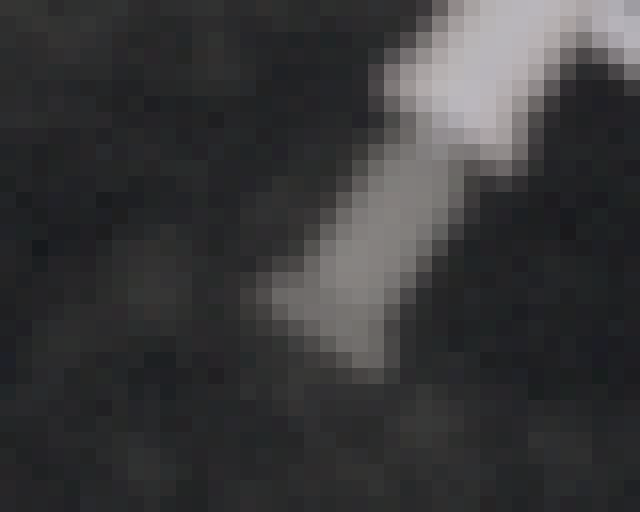

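{"fn": "jog_arm", "kwargs": {
  "steps": [
    {"dp": [-0.664,0.464,0],"turn": [0,0,0.003],"claw": 0.6},
    {"dp": [-0.664,0.464,0],"turn": [0,0,0.003],"claw": 0.6},
    {"dp": [-0.664,0.464,0],"turn": [0,0,0.003],"claw": 0.6},
    {"dp": [-0.664,0.464,0],"turn": [0,0,0.003],"claw": 0.6}
  ]
}}

```text
t: 11.1
ee_pos: [545.3, -256.9, 140.0]
orientation: [-1.432, -0.748, 0.754]
ft_force: [0.7, -0.3, 0.0]
width: 52.7
```

{"fn": "jog_arm", "kwargs": {
  "steps": [
    {"dp": [-0.664,0.464,0],"turn": [0,0,0],"claw": 0.6},
    {"dp": [-0.664,0.464,0],"turn": [0,0,0],"claw": 0.6},
    {"dp": [-0.664,0.464,0],"turn": [0,0,0],"claw": 0.6},
    {"dp": [-0.664,0.464,0],"turn": [0,0,0],"claw": 0.6},
    {"dp": [-0.664,0.464,0],"turn": [0,0,0],"claw": 0.6},
    {"dp": [-0.664,0.464,0],"turn": [0,0,0],"claw": 0.6}
  ]
}}

```text
t: 11.6
ee_pos: [494.0, -220.8, 140.1]
orientation: [-1.433, -0.749, 0.753]
ft_force: [0.2, 0.1, -0.2]
width: 52.7
```

```bash
python3 - <<'E'
from h import *
from scipy.spatial.transform import Rotation as R
d=cam('scene'); c=d['img'][60:180,240:390]
cv2.imwrite('pics/scene9.png',cv2.resize(c[...,::-1],None,fx=5,fy=5,interpolation=cv2.INTER_CUBIC))
o=ctrl.get_obs(); M=R.from_rotvec(o['orientation']).as_matrix(); print(o['ee_pos'],M.round(3),np.degrees(np.arctan2(M[1,0],M[0,0])),o['ft_force'],o['width'])
E
```

```text
[ 493.74229085 -220.68574275  140.04550916] [[ 0.571 -0.004 -0.821]
 [ 0.821  0.002  0.571]
 [-0.001 -1.     0.005]] 55.21373814662039 [0.63195122 0.17297161 0.43784298] 52.68876064325435
```

View pics/scene9.png

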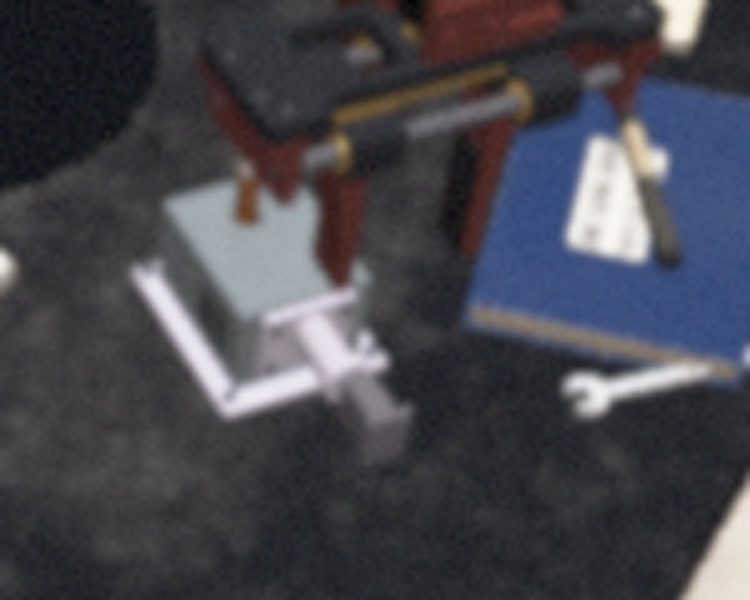

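{"fn": "jog_arm", "kwargs": {
  "steps": [
    {"dp": [0,0,-0.3],"turn": [0,0,0],"claw": 0.6},
    {"dp": [0,0,-0.7],"turn": [0,0,0],"claw": 0.6},
    {"dp": [0,0,-0.9],"turn": [0,0,0],"claw": 0.6},
    {"dp": [0,0,-0.9],"turn": [0,0,0],"claw": 0.6},
    {"dp": [0,0,-0.9],"turn": [0,0,0],"claw": 0.6}
  ]
}}

```text
t: 12.07
ee_pos: [493.9, -220.9, 67.4]
orientation: [-1.432, -0.748, 0.754]
ft_force: [0.6, 0.3, -0.2]
width: 53.0
```

{"fn": "jog_arm", "kwargs": {
  "steps": [
    {"dp": [0.01,0,-0.2],"turn": [0,0,0],"claw": 0.6},
    {"dp": [0.01,0,-0.4],"turn": [0,0,0],"claw": 0.6},
    {"dp": [0.01,0,-0.57],"turn": [0,0,0],"claw": 0.6},
    {"dp": [0.01,0,-0.57],"turn": [0,0,0],"claw": 0.6},
    {"dp": [0.01,0,-0.57],"turn": [0,0,0],"claw": 0.6}
  ]
}}

```text
t: 12.48
ee_pos: [495.4, -221.3, 22.6]
orientation: [-1.433, -0.748, 0.753]
ft_force: [1.1, 0.3, -0.7]
width: 52.6
```

```bash
python3 - <<'E'
from h import *
from scipy.spatial.transform import Rotation as R
d=cam('scene'); c=d['img'][60:180,240:390]
cv2.imwrite('pics/scene10.png',cv2.resize(c[...,::-1],None,fx=5,fy=5,interpolation=cv2.INTER_CUBIC))
o=ctrl.get_obs(); M=R.from_rotvec(o['orientation']).as_matrix(); print(o['ee_pos'],M.round(3),np.degrees(np.arctan2(M[1,0],M[0,0])),o['ft_force'],o['width'])
E
```

```text
[ 495.75653327 -221.44161976   23.04291045] [[ 0.571 -0.004 -0.821]
 [ 0.821  0.002  0.571]
 [-0.001 -1.     0.004]] 55.200394693984215 [0.07865007 0.59668696 0.29529613] 52.808624606159505
```

View pics/scene10.png

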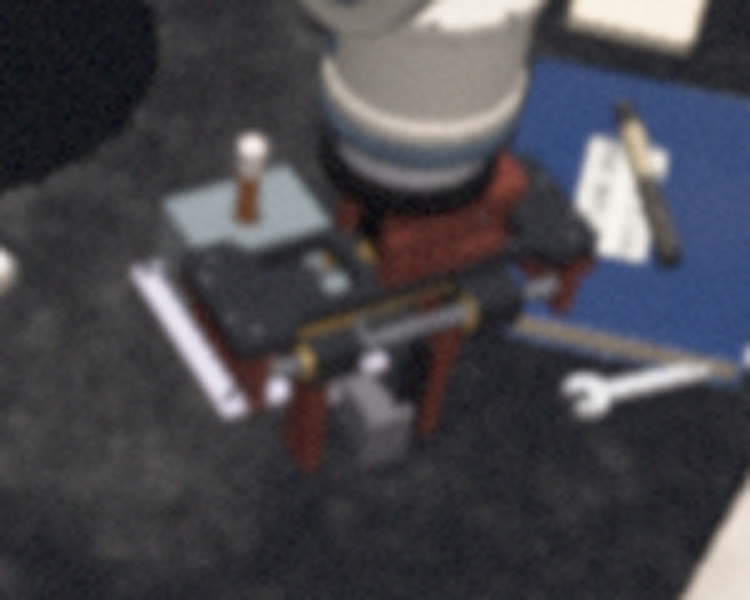

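{"fn": "jog_arm", "kwargs": {
  "steps": [
    {"dp": [-0.026,0.01,-0.02],"turn": [0,0,0],"claw": 0.6},
    {"dp": [-0.026,0.01,-0.02],"turn": [0,0,0],"claw": 0.4},
    {"dp": [-0.026,0.01,-0.02],"turn": [0,0,0],"claw": 0.3},
    {"dp": [-0.026,0.01,-0.02],"turn": [0,0,0],"claw": 0.25},
    {"dp": [-0.026,0.01,-0.02],"turn": [0,0,0],"claw": 0.15},
    {"dp": [-0.026,0.01,-0.02],"turn": [0,0,0],"claw": 0},
    {"dp": [-0.026,0.01,-0.02],"turn": [0,0,0],"claw": 0},
    {"dp": [-0.026,0.01,-0.02],"turn": [0,0,0],"claw": 0},
    {"dp": [-0.026,0.01,-0.02],"turn": [0,0,0],"claw": 0},
    {"dp": [-0.026,0.01,-0.02],"turn": [0,0,0],"claw": 0}
  ]
}}

```text
t: 13.37
ee_pos: [492.8, -221.9, 21.5]
orientation: [-1.434, -0.748, 0.755]
ft_force: [-5.8, -9.1, 2.3]
width: 16.0
```

{"fn": "jog_arm", "kwargs": {
  "steps": [
    {"dp": [-0.05,0.035,0],"turn": [0,0,0],"claw": 0},
    {"dp": [-0.1,0.07,0],"turn": [0,0,0],"claw": 0},
    {"dp": [-0.15,0.104,0],"turn": [0,0,0],"claw": 0},
    {"dp": [-0.2,0.138,0],"turn": [0,0,0],"claw": 0},
    {"dp": [-0.25,0.173,0],"turn": [0,0,0],"claw": 0},
    {"dp": [-0.309,0.213,0],"turn": [0,0,0],"claw": 0},
    {"dp": [-0.309,0.213,0],"turn": [0,0,0],"claw": 0},
    {"dp": [-0.309,0.213,0],"turn": [0,0,0],"claw": 0}
  ]
}}

```text
t: 14.03
ee_pos: [468.6, -205.5, 21.6]
orientation: [-1.436, -0.75, 0.756]
ft_force: [2.6, -7.3, -6.5]
width: 15.5
```

```bash
python3 - <<'E'
from h import *
for n in('scene','top'):
    d=cam(n); c=d['img'][60:180,240:390] if n=='scene' else d['img'][120:250,270:400]
    cv2.imwrite(f'pics/{n}11.png',cv2.resize(c[...,::-1],None,fx=4.6,fy=4.6,interpolation=cv2.INTER_CUBIC))
o=ctrl.get_obs(); f=o['ft_force']; p=o['ee_pos']-[492.8,-221.9,21.5]; ex=np.array([.823,-.568,0]);ey=np.array([.568,.823,0]); print(o['ee_pos'],'draw',-p@ex,'lat',p@ey,'F',f,f@ex,f@ey,o['width'])
E
```

```text
[ 468.79186893 -205.60352537   21.57113166] draw 29.015089457008767 lat -0.22461982611983658 F [ 2.11706558 -6.68908795 -5.36305119] 5.541746933089289 -4.302626135627309 15.922728127264477
```

View pics/scene11.png

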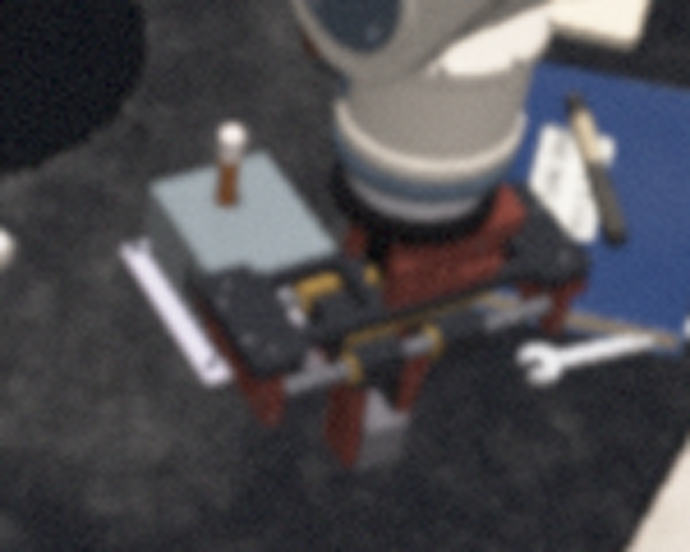

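View pics/top11.png

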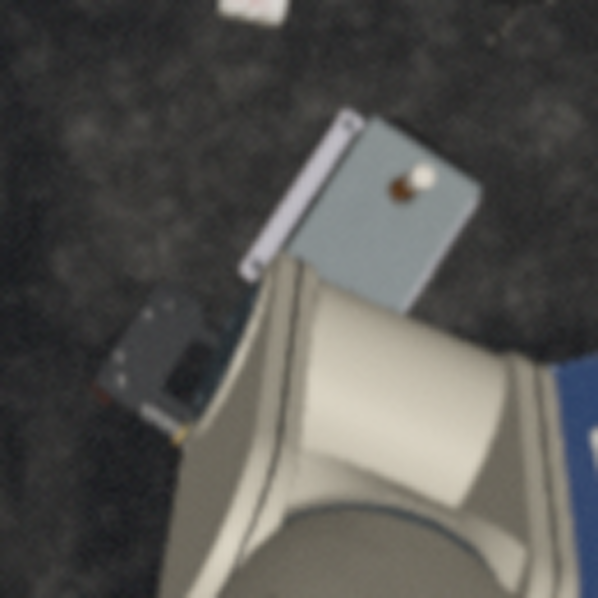

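{"fn": "jog_arm", "kwargs": {
  "steps": [
    {"dp": [-0.06,0.041,0],"turn": [0,0,0],"claw": 0},
    {"dp": [-0.12,0.083,0],"turn": [0,0,0],"claw": 0},
    {"dp": [-0.18,0.124,0],"turn": [0,0,0],"claw": 0},
    {"dp": [-0.24,0.166,0],"turn": [0,0,0],"claw": 0},
    {"dp": [-0.3,0.207,0],"turn": [0,0,0],"claw": 0},
    {"dp": [-0.35,0.242,0],"turn": [0,0,0],"claw": 0},
    {"dp": [-0.375,0.259,0],"turn": [0,0,0],"claw": 0},
    {"dp": [-0.375,0.259,0],"turn": [0,0,0],"claw": 0},
    {"dp": [-0.375,0.259,0],"turn": [0,0,0],"claw": 0},
    {"dp": [-0.375,0.259,0],"turn": [0,0,0],"claw": 0}
  ]
}}

```text
t: 14.97
ee_pos: [440.8, -186.3, 21.7]
orientation: [-1.44, -0.752, 0.754]
ft_force: [5.7, -10.0, -11.1]
width: 16.1
```

```bash
python3 - <<'E'
from h import *
for n in('scene','top'):
    d=cam(n); c=d['img'][70:190,250:400] if n=='scene' else d['img'][120:250,270:400]
    cv2.imwrite(f'pics/{n}12.png',cv2.resize(c[...,::-1],None,fx=4.6,fy=4.6,interpolation=cv2.INTER_CUBIC))
o=ctrl.get_obs(); f=o['ft_force']; p=o['ee_pos']-[492.8,-221.9,21.5]; ex=np.array([.823,-.568,0]);ey=np.array([.568,.823,0]); print(o['ee_pos'],'draw',-p@ex,'lat',p@ey,'F',f,f@ex,f@ey,o['width'])
E
```

```text
[ 440.774292   -186.31437067   21.64494936] draw 63.029795141568314 lat -0.26362920354939945 F [  5.63493679  -9.50091795 -10.21379322] 10.034074372914759 -4.6186113806794555 15.818157873738972
```

View pics/scene12.png

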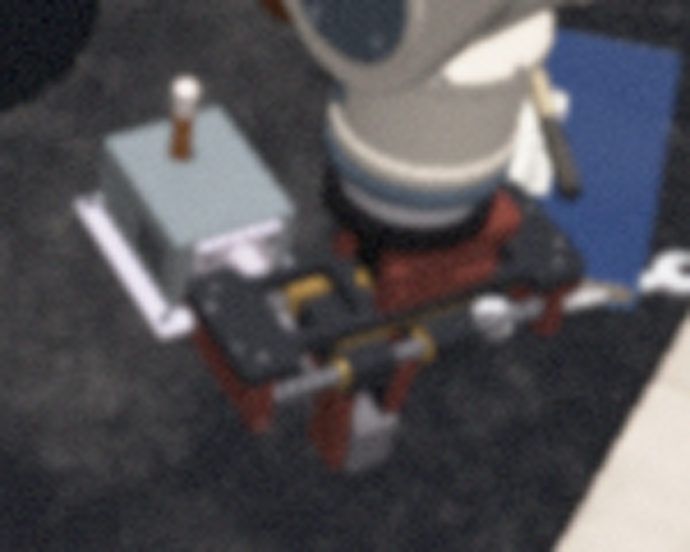

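View pics/top12.png

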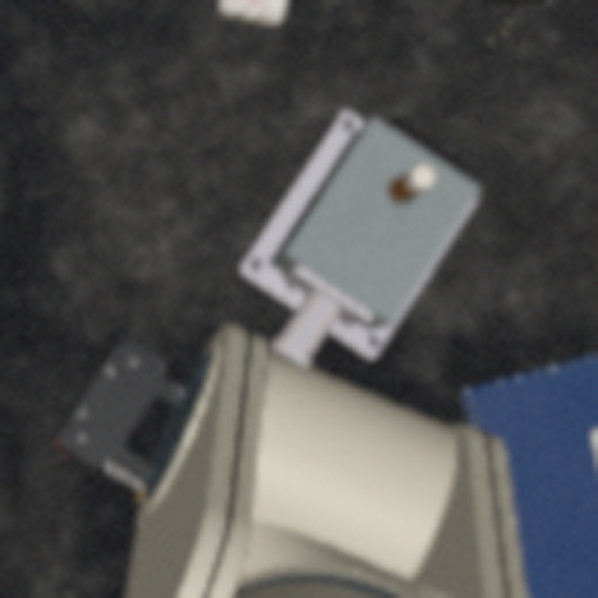

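{"fn": "jog_arm", "kwargs": {
  "steps": [
    {"dp": [-0.025,0.017,0],"turn": [0,0,0],"claw": 0},
    {"dp": [-0.046,0.032,0],"turn": [0,0,0],"claw": 0},
    {"dp": [-0.046,0.032,0],"turn": [0,0,0],"claw": 0},
    {"dp": [-0.046,0.032,0],"turn": [0,0,0],"claw": 0},
    {"dp": [-0.046,0.032,0],"turn": [0,0,0],"claw": 0},
    {"dp": [-0.046,0.032,0],"turn": [0,0,0],"claw": 0}
  ]
}}

```text
t: 15.57
ee_pos: [439.3, -185.2, 21.8]
orientation: [-1.444, -0.755, 0.753]
ft_force: [5.8, -10.0, -11.7]
width: 15.7
```

```bash
python3 - <<'E'
from h import *
o=ctrl.get_obs(); f=o['ft_force']; p=o['ee_pos']-[492.8,-221.9,21.5]; ex=np.array([.823,-.568,0]);ey=np.array([.568,.823,0]); print(o['ee_pos'],'draw',-p@ex,'lat',p@ey,'F',f,f@ex,f@ey,o['width'],o['qvel'].round(4))
d=cam('scene'); x,y=300,130; c=d['img'][y:y+60,x:x+60]
cv2.imwrite('pics/s13.png',cv2.resize(c[...,::-1],None,fx=10,fy=10,interpolation=cv2.INTER_CUBIC))
R=np.array([600.3,-295,0]); exx=np.array([.825,-.565,0]); eyy=np.array([.565,.825,0])
# flange outer face top corners for draw s
for s in(59,65,71): print(s,[((proj(d,R+exx*(-95-20-35-s)+eyy*k+[0,0,z])[0]-[x,y])*10).round(0).tolist() for k in(-12,12) for z in(56,24)])
E
```

```text
[ 439.26675096 -185.2444786    21.75440081] draw 64.87820011909237 lat -0.23939134078941415 F [  5.82412103  -9.97581878 -11.74773521] 10.459516670630896 -4.901998111579386 15.676164057817555 [ 0.0001  0.0002 -0.001  -0.0019 -0.0002  0.0006]
59 [[353.0, 294.0], [329.0, 385.0], [260.0, 326.0], [238.0, 416.0]]
65 [[367.0, 313.0], [342.0, 403.0], [273.0, 345.0], [251.0, 435.0]]
71 [[380.0, 332.0], [356.0, 422.0], [287.0, 364.0], [264.0, 454.0]]
```

View pics/s13.png

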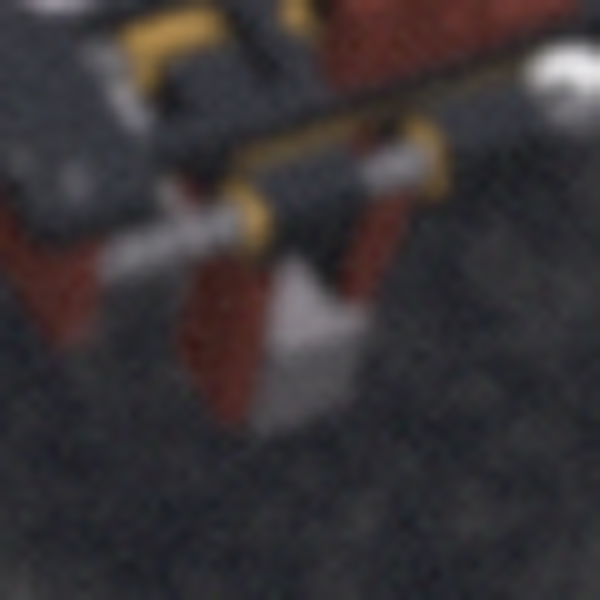

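```bash
python3 - <<'E'
from h import *
ex=np.array([.823,-.568,0])
for i in range(14):
    d=cam('scene')
    if i%3==0:
        o=ctrl.get_obs(); print(o['t'],-(o['ee_pos']-[492.8,-221.9,21.5])@ex,o['ft_force'].round(1),o['width'].round(1))
c=d['img'][60:110,260:310]; cv2.imwrite('pics/s14.png',cv2.resize(c[...,::-1],None,fx=8,fy=8))
E
```

```text
Traceback (most recent call last):
AttributeError: 'float' object has no attribute 'round'
```

```bash
python3 - <<'E'
from h import *
ex=np.array([.823,-.568,0])
for i in range(14):
    d=cam('scene')
    if i%3==0:
        o=ctrl.get_obs(); print(o['t'],-(o['ee_pos']-[492.8,-221.9,21.5])@ex,o['ft_force'].round(1),o['width'])
c=d['img'][60:110,260:310]; cv2.imwrite('pics/s14.png',cv2.resize(c[...,::-1],None,fx=8,fy=8))
E
```

```text
15.7167 64.84189095174986 [  5.4 -10.5 -11.1] 16.077043261822208
15.8667 64.82057871628493 [  6.7 -10.3 -11.2] 15.914280732696396
16.0167 64.8644819456483 [  6.7 -10.5 -11.2] 15.715162618351101
16.1667 64.84948174807384 [  6.6  -9.8 -11. ] 15.839920020432256
16.3167 64.8783014950742 [  5.8 -10.6 -10.9] 15.773383752917294
```

View pics/s14.png

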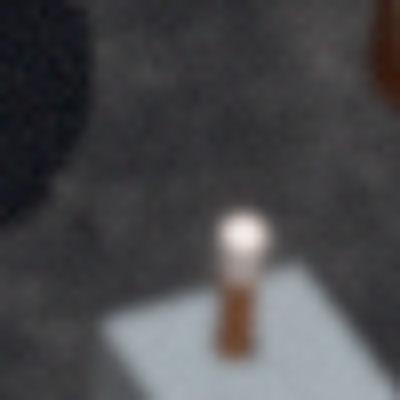

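The draw is steady at about 64.9 mm, and the tube still stands upright in the well with its cap at crop (243,232). I'm handing the job in.

```bash
python3 -c "
from h import *
print(ctrl.close_job())"
```

```text
the job is handed in; nothing more can be done
None
```

I moved the tall tube from the rack to the reader's well, let it go, then pulled the draw rod out to its mark. I handed the job in at about 16.3 s of the 64 s allowed, still gripping the rod; no verdict is reported.

- **Tube:** I felt the well floor at the expected height, with about 4 N of contact. After release, both cameras showed the cap within half a pixel of where a fully seated tube should be. The last picture still shows it upright in the well.
- **Rod:** The tool pose puts it 64.9 mm out, steady for over 0.6 s. The pull is about 10.5 N where about 10.8 N is expected there, and the flange in the picture matches a 65 mm draw. I could not see the dark ring itself, because the gripper hid it, so the draw figure rests on those three checks.
- **Side loads:** A side load of about 5 N and a downward load of about 11 N stayed on the gripper while it held the rod. I did not trim them out; both are far below the force limits.
- **Short vials:** I saw no contact with them, and the two in clear view were in place after the tube was lifted. I did not photograph the rack again at the end.

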